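# Go/no-go check of T-bars in a slot gauge

### The arm

A 6-joint arm with a two-finger parallel gripper is mounted at the origin on the work surface; the furniture and walls round the work are solid. World frame = base frame: x ahead of the robot, y to its left, z up, the work surface at z = 0. Lengths are in mm, angles in rad, forces in N, time in s.
With the tool pointing down it reaches from about 300 to 775 mm from the base axis. Payload 14.6 kg.
Tool frame: the origin (TCP) lies midway between the tips of the shut fingers; the grasp point (between the pads) lies behind it (manip.grip_depth is the z of the grasp point in the tool frame, in mm); z points along the fingers, y is the line along which they close (so a half turn about z gives the same grasp; the last joint's range is limited). The gripper opens to 94 mm and grips with 3 to 60 N. Pads are 16 mm wide; open, the fingers measure 119 mm over their backs; the gripper's body (75 mm by 177 mm) begins 78 mm behind the grasp point.
Start: joints at [1.059, 0.3, 1.521, -0, 1.321, -0.067], TCP at [236.649, 496.474, 205.446] pointing down, gripper open.
Joint ranges: [-3.03, 3.03], [-0.79, 2.21], [0.23, 2.52], [-1.04, 4.18], [0, 3.07], [-2.55, 2.55]. Speed limits (rad/s): [2.22, 2.22, 2.57, 3.14, 3.14, 3.14].

### API

Orientations are given as [roll, pitch, yaw] about the fixed x, y, z axes, in that order (R = Rz(yaw) Ry(pitch) Rx(roll)).
In Python, from cell import manip gives the robot as it stands.
- The arm moves only by the shell command python3 nudge.py 'ROWS' [OPENING] [FORCE]. ROWS is 1 to 5 rows, parted by a bar, with the numbers parted by commas; each row has 6 numbers: dx, dy, dz in units of 5 mm, then a rotation vector rx, ry, rz in units of 0.25 rad; each row is the pose to reach, as a shift and turn from the pose commanded when the command began, along the tool's axes at that moment; what a row does not reach only later rows make up. A row lasts 1/10 s, in which the tool goes at most 50 mm and 0.15 rad, less where a joint would pass 70% of its speed; a pose out of reach is approached as far as the arm can. OPENING is the finger opening in mm, set as the command begins (- or left out keeps the last). The fingers move at their own pace and stop on an object; FORCE is the grip in N (left out, the last holds). Time passes only in rows, so rows that do not move let the fingers close. It prints the time, the measured TCP pose, the force, the opening and the grip force at its end. Input that does not fit is refused with a message, and nothing moves.
- manip.read_state(): the state, without advancing time (a new reading comes with each control period).
- manip.camera(name): name is "side" or "top" or "wrist"; returns (picture, depth): 480x640x3 uint8, red, green, blue; 480x640 float32, mm along the optical axis (not along the pixel's ray), 0 where there is no reading.
- manip.camera_info(name): a dict with "K" (3x3 intrinsics, pixels), "dist" ([k1, k2, p1, p2, k3] as OpenCV has them; the pictures are not rectified), "rvec" (rotation vector, rad) and "tvec" (3), from world to camera coordinates, as OpenCV has them; the wrist camera has in their place "mount" (4x4, takes a point from camera to tool coordinates, whose origin is the TCP and whose axes are the flange's). Camera axes: x right, y down, z forward; pixel columns grow to the right and rows downward; lengths in mm; the calibration is good to about 2 mm. A picture is of the moment at which its call begins: read the wrist's pose just before it. camera_info takes no time and is no camera call.
- manip.sign_off(): hands the job in; it is judged then, once.
The state is a dict: "clock": time; "joints": joint angles; "qd": joint speeds; "effort": joint torques, N m; "eef_pos": TCP position; "eef_rot": TCP orientation; "wrist_force": force on the tool from outside, world axes, zero at the start; "moment": the same for the moment, N m; "finger_gap": finger opening in mm; "finger_force": force on a finger pad.
Only numpy, scipy, OpenCV 4.12 (cv2) and the standard library are available. Lean on these libraries where they do the work, as an engineer would, in place of code of your own. Each camera call takes 0.05 s, during which the arm holds its last target. There are 200 camera calls.

### The job

Check the two aluminium T-bars from the sloping rack, one at a time: lift a bar out, hold it level with its tongue down and lengthwise along the slot of the steel gauge, and try it in the slot, going fully home if it goes and resting on the jaws with light pressure, never forced, if it does not. Then set it down (do not drop it) in the blue tray if it went in, or in the red bin if it did not, and let go of it before you move the other bar, which is checked and sorted in the same way. Leave the bottle and the oil pot where they are.

Things in the scene. Friction and masses are not known exactly. Their poses are not given: they have to be found in the camera images.
- rack: fixed black and silver sloping rack, 130 x 116 mm, 90 mm tall; origin: centre of its underside. Its deck rises 30 degrees toward its +x; two grooves up the slope at y = +33 and -33 mm, 28 mm wide, 17 mm deep, hold a bar each (heads 29 mm above the deck, 32 mm apart), their x up the slope. Bars come out square to the deck, 30 degrees from vertical, toward the rack's -x; end lips 24 mm high
- bar_1: loose aluminium T-bar, 110 mm long, 46 mm tall, about 0.35 kg: head 34 mm wide, 28 mm tall; under it a full-length centred tongue 18 mm tall, hidden in the rack at the start, 18 mm thick on the bar that goes, 25 mm on the one that does not (which one shows only in the gauge). Origin: centre of the tongue's underside; x along the bar, z out of the head's top
- bar_2: loose aluminium T-bar, 110 mm long, 46 mm tall, about 0.35 kg: head 34 mm wide, 28 mm tall; under it a full-length centred tongue 18 mm tall, hidden in the rack at the start, 18 mm thick on the bar that goes, 25 mm on the one that does not (which one shows only in the gauge). Origin: centre of the tongue's underside; x along the bar, z out of the head's top
- bar_1_mid (a point): centre of bar_1, on its z axis, 23 mm above its origin. Grip the bar across the head (its y) with the fingertips no more than 26 mm below the head's top face (46 mm above the origin), so that they stay clear of the deck and the jaws
- bar_2_mid (a point): centre of bar_2, on its z axis, 23 mm above its origin. Grip the bar across the head (its y) with the fingertips no more than 26 mm below the head's top face (46 mm above the origin), so that they stay clear of the deck and the jaws
- gauge: fixed slot gauge: dark base 84 x 92 x 10 mm, two bright steel jaws 50 mm long, 26 mm thick, tops 40 mm above the table. Origin: centre of the underside. The open-ended slot runs along x at y = 0: 21.5 mm wide, 30 mm deep, top edges rounded 4 mm. A bar that goes sinks until its head rests on the jaws (bar origin 22 mm above the table); one that does not stays on top (39 mm)
- pass_tray: fixed blue plastic tray, 201 (x) x 150 (y) mm outside, 195 x 144 mm inside, walls 3 mm thick and 50 mm tall, floor 3 mm; origin at the centre of its underside. For bars that go
- reject_bin: fixed low red plastic bin, 150 (x) x 104 (y) mm outside, 142 x 96 mm inside, walls 4 mm thick and 30 mm tall, floor 4 mm; origin at the centre of its underside. For bars that do not go
- cleaner_bottle: white squeeze bottle with a red nozzle, 60 mm across, 178 mm tall; loose bystander, origin at the centre of its underside
- oil_pot: small brass-coloured oil pot with a spout, 42 mm across, 86 mm tall; loose bystander, origin at the centre of its underside

How it is judged:
By the outcome, as a careful person would: the job done as asked, in the order asked, and still so for the second after the job is handed in, with the robot touching nothing.
It also fails if it takes over 72 s, if anything falls off the work surface, if the arm or the gripper's body presses on something with over 40 N, if the wrist force passes 120 N, or if a joint passes its speed limit or range.

## Working session

There is one attempt and no reset: what is moved stays moved. The work goes in short steps, Python scripts to look and compute and a shell command to move; the robot and the scene stay as the last step left them, time stands still between calls to the robot, and variables do not carry over. Pictures are saved under pics/ and viewed, at most 10 in all, crops included, and the job is handed in when it is done.

```bash
ls; mkdir -p pics; python3 - <<'E'
from cell import manip
import cv2,numpy as np
for n in ["side","top"]:
    p,d=manip.camera(n); cv2.imwrite(f"pics/{n}0.png",p[...,::-1]); np.save(f"pics/{n}0.npy",d); np.save(f"pics/{n}0c.npy",p)
    print(n,manip.camera_info(n))
print(manip.camera_info("wrist"),manip.grip_depth,manip.read_state())
E
```

```text
cell.py
nudge.py
pics
side {'K': array([[450.53775603,   0.        , 321.54261324],
       [  0.        , 450.53775603, 241.34269655],
       [  0.        ,   0.        ,   1.        ]]), 'dist': array([-0.06235124,  0.        ,  0.        ,  0.        ,  0.        ]), 'rvec': array([ 1.94762794,  0.34080481, -0.21474275]), 'tvec': array([-391.85194903,   57.22899452,  905.86143465])}
top {'K': array([[494.61046783,   0.        , 322.23855757],
       [  0.        , 494.61046783, 239.83860007],
       [  0.        ,   0.        ,   1.        ]]), 'dist': array([-0.0291708,  0.       ,  0.       ,  0.       ,  0.       ]), 'rvec': array([ 2.22375429, -2.17488419,  0.0869218 ]), 'tvec': array([ 97.26188446, 400.85967679, 904.99984837])}
{'K': array([[373.60925712,   0.        , 317.57095164],
       [  0.        , 373.60925712, 233.20898906],
       [  0.        ,   0.        ,   1.        ]]), 'dist': array([0.02407644, 0.        , 0.        , 0.        , 0.        ]), 'mount': array([[-8.04181906e-04, -9.64512704e-01, -2.64
[... 303 characters left out ...]
clock': 0.1, 'joints': array([ 1.05940491e+00,  3.00397035e-01,  1.52152735e+00, -9.54324120e-07,
        1.32069351e+00, -6.66055488e-02]), 'qd': array([ 1.52097261e-03, -1.39935281e-03, -1.57125068e-03,  3.88598767e-04,
       -9.36463987e-06, -2.88802795e-04]), 'effort': array([ 2.97121196e-04, -5.32638538e+01, -3.53286195e+01,  7.09156855e-02,
        2.34658818e-02,  6.22744523e-06]), 'eef_pos': array([236.53459684, 496.27617231, 204.94968489]), 'eef_rot': array([-3.14056962e+00, -6.73141697e-05,  2.69680699e+00]), 'wrist_force': array([ 0.47911424, -0.28068505,  0.02733252]), 'moment': array([-0.05035547,  0.03602977,  0.00103541]), 'finger_force': 0.0, 'finger_gap': 94.04053962126669}
```
View pics/top0.png

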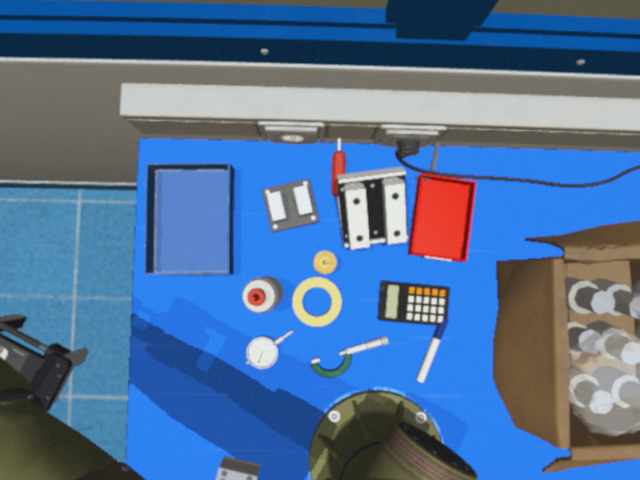

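View pics/side0.png

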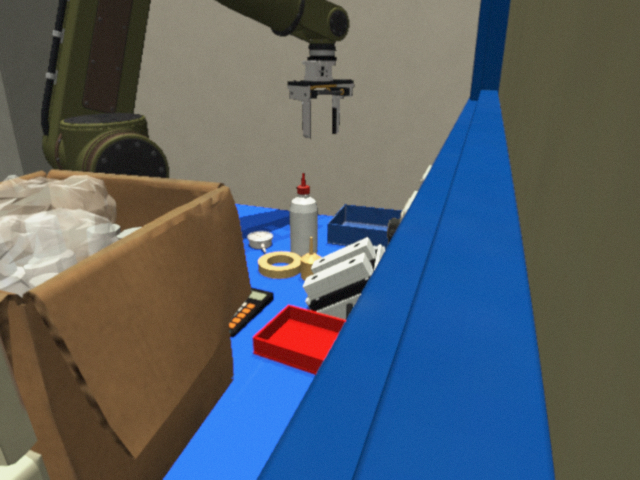

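The top view shows the blue tray at about px (190,218), the gauge at (290,205), and the rack with two white bars at (356,214) and (392,208). The red bin is at (443,217), the pot at (325,262) and the bottle at (262,295). The side view confirms that the rack rises away from the robot. I'll measure these from depth and masks.

```bash
cat > h.py <<'E'
import numpy as np,cv2
from scipy.spatial.transform import Rotation as R
from cell import manip
def ex(n):
    """4x4 camera->world"""
    i=manip.camera_info(n)
    if n=="wrist":
        s=manip.read_state();T=np.eye(4);T[:3,:3]=R.from_euler("xyz",s["eef_rot"]).as_matrix();T[:3,3]=s["eef_pos"]
        return T@i["mount"],i
    M=np.eye(4);M[:3,:3]=cv2.Rodrigues(i["rvec"])[0];M[:3,3]=i["tvec"]
    return np.linalg.inv(M),i
def cloud(n,d,T=None):
    E,i=ex(n); E=E if T is None else T
    v,u=np.mgrid[:480,:640]
    r=cv2.undistortPoints(np.stack([u,v],-1).reshape(-1,1,2).astype(float),i["K"],i["dist"]).reshape(480,640,2)
    P=np.dstack([r*d[...,None],d]); W=P@E[:3,:3].T+E[:3,3]; W[d<=0]=np.nan
    return W
def tool(p,rpy):
    """world target pose -> shift and rotvec in present tool axes (measured pose)"""
    s=manip.read_state(); A=R.from_euler("xyz",s["eef_rot"]); B=R.from_euler("xyz",rpy)
    return np.round(A.inv().apply(np.array(p)-s["eef_pos"]),1), np.round((A.inv()*B).as_rotvec(),3)
E
python3 - <<'E'
from h import *
d=np.load("pics/top0.npy");c=np.load("pics/top0c.npy").astype(int);W=cloud("top",d)
def rect(m,name):
    m=m.astype(np.uint8); n,l,s,_=cv2.connectedComponentsWithStats(m)
    for k in range(1,n):
        if s[k,4]>150:
            w=W[l==k]; w=w[~np.isnan(w[:,0])]
            r=cv2.minAreaRect(w[:,:2].astype(np.float32))
            print(name,s[k,:5],"rect",np.round(r[0],1),np.round(r[1],1),round(r[2],1),"z pct",np.round(np.percentile(w[:,2],[2,25,50,75,98]),1))
r,g,b=c[...,0],c[...,1],c[...,2]
roi=np.zeros((480,640),bool); roi[145:330,140:490]=1
rect(roi&(r>150)&(g<60)&(b<60),"red")
white=roi&(c.min(2)>170)
rect(white,"white")
box=np.zeros_like(roi);box[160:280,145:240]=1
rect(box&(W[...,2]>40),"traywall"); 
box=np.zeros_like(roi);box[170:235,255:325]=1
rect(box&(W[...,2]>5),"gauge"); rect(box&(W[...,2]>30),"jaws")
box=np.zeros_like(roi);box[165:265,408:482]=1
rect(box&(W[...,2]>15),"bin")
box=np.zeros_like(roi);box[160:265,333:412]=1
rect(box&(W[...,2]>15),"rack")
box=np.zeros_like(roi);box[248:277,310:340]=1
rect(box&(W[...,2]>15),"pot")
box=np.zeros_like(roi);box[270:315,235:290]=1
rect(box&(W[...,2]>60),"bottle")
for p in [(330,110),(292,130),(405,130),(410,145),(270,240),(356,214),(392,208),(375,212),(372,178)]: print(p,np.round(W[p[1],p[0]],1))
E
```

```text
red [ 411  173   59   88 1773] rect [ 445.4 -113.2] [100.7 149.7] 83.2 z pct [ 1.5  3.9  5.2  7.5 32.2]
white [339 171  67  12 287] rect [503.7  25.9] [  8.  113.5] 8.6 z pct [ 79.2  96.4  97.7  98.8 101.1]
white [293 181  19  34 399] rect [474.9 145.3] [63.  27.2] 10.6 z pct [14.5 38.9 40.1 41.1 43.1]
white [ 385  183   23   61 1082] rect [443.  -19.5] [98.1 39.5] 10.3 z pct [ 59.6  74.8  88.4 101.8 114. ]
white [ 346  188   39   61 1134] rect [434.3  33.2] [97.3 63.7] 9.0 z pct [ 38.4  73.2  87.5 100.6 113.6]
white [265 190  20  31 401] rect [462.1 193.9] [61.2 27.3] 15.3 z pct [10.3 38.9 40.2 41.1 43.2]
white [243 280  32  32 521] rect [299.4 209.6] [50.2 50.6] 2.2 z pct [116.5 119.6 121.3 123.6 127.5]
traywall [145 162  86 113 971] rect [430. 348.] [199.8 151.5] 1.9 z pct [40.7 45.5 48.8 50.2 52.7]
gauge [ 262  178   58   54 2207] rect [463.3 167.1] [84.6 92.1] 14.2 z pct [ 7.3  9.9 11.9 39.3 42.6]
jaws [293 185  20  30 407] rect [469.1 143.6] [50.1 26.9] 14.7 z pct [36.1 38.9 40.1 41.1 43.1]
jaws [267 191  20  30 412] rect [457.4 190.7] [50.4 27.1] 14.3 z pct [34.8 39.  40.1 41.1 43.2]
bin [ 408  165   68   97 1115] rect [ 450.9 -100.7] [132.5 164. ] 83.2 z pct [15.7 23.7 28.7 30.7 40.7]
rack [ 333  160   76   89 5232] rect [472.2  24. ] [169.3 123.1] 9.0 z pct [ 22.4  64.   81.3  95.5 112.6]
pot [314 250  23  24 429] rect [358.2 100.8] [41.1 39.5] 1.3 z pct [38.7 42.3 44.6 47.7 72.5]
bottle [ 242  276   39   37 1103] rect [299.9 208.2] [58.6 60.5] 47.4 z pct [ 71.5 115.5 121.1 127.1 166.2]
(330, 110) [575.6 102.6 219.7]
(292, 130) [547.8 157.7 207.9]
(405, 130) [551.9  -9.1 209.7]
(410, 145) [535.8 -21.4 185.8]
(270, 240) [ 3.968e+02  2.037e+02 -1.000e-01]
(356, 214) [439.   51.2  91.1]
(392, 208) [450.3  -9.5  94.3]
(375, 212) [446.7  15.3  62.2]
(372, 178) [499.6  26.  100.8]
```

```bash
python3 - <<'E'
import cv2
a=cv2.imread("pics/top0.png")[150:320,140:490]
cv2.imwrite("pics/top0z.png",cv2.resize(a,None,fx=2.28,fy=2.28,interpolation=cv2.INTER_CUBIC))
E
```

```text
(no output)
```

View pics/top0z.png

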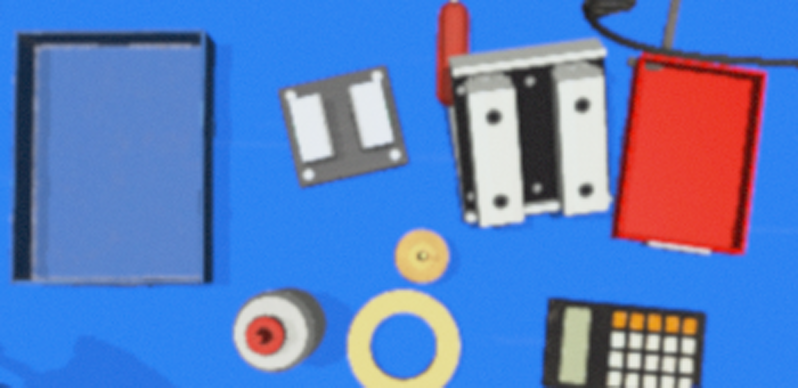

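The zoom shows the gauge with its slot running nearly along x, yawed about 14°. The two bar heads are clear of each other, at zoom px (495,150) and (580,140). The wall shelf at x≈535 and beyond is 220 mm high. Next I'll fit the bar top planes.

```bash
cat > bars.py <<'E'
from h import *
def bars(W,seedpts,white):
    out=[]
    for s in seedpts:
        near=white&(np.hypot(W[...,0]-s[0],W[...,1]-s[1])<30)
        P=W[near]
        for _ in range(4):
            c=P.mean(0); n=np.linalg.svd(P-c)[2][2]; n*=np.sign(n[2])
            P2=P[abs((P-c)@n)<4]; P=P2
        print("normal",np.round(n,3),"tilt deg",round(np.degrees(np.arccos(n[2])),1),"dir",round(np.degrees(np.arctan2(-n[1],-n[0])),1))
        # all points near plane & laterally near; rect in plane coords
        x=-n[:2]/np.linalg.norm(n[:2]); ex_=np.array([x[0],x[1],0]); ex_-=n*(ex_@n); ex_/=np.linalg.norm(ex_); ey=np.cross(n,ex_)
        m=np.abs((W-c)@n)<4
        q=np.stack([(W-c)@ex_,(W-c)@ey],-1); m&=(abs(q[...,0])<75)&(abs(q[...,1])<28)
        mm,l=cv2.connectedComponents(m.astype(np.uint8)); mm=np.bincount(l[near&m]).argmax(); m=l==mm
        r=cv2.minAreaRect(q[m].astype(np.float32)); 
        ctr=c+ex_*r[0][0]+ey*r[0][1]; mid=c+ex_*np.mean(q[m][:,0])+ey*np.mean(q[m][:,1])
        print(" rect",np.round(r[1],1),round(r[2],1),"topcentre",np.round(ctr,1),"centroid",np.round(mid,1),m.sum())
        out.append((ctr,n))
    return out
E
python3 - <<'E'
from bars import *
d=np.load("pics/top0.npy");c=np.load("pics/top0c.npy").astype(int);W=cloud("top",d)
white=(c.min(2)>150)
bars(W,[(439,51),(450,-9.5)],white)
# bin / tray yaw, tight
for nm,z0,z1,x0,y0,rad in [("bin",26,34,445,-113,110),]:
    m=(W[...,2]>z0)&(W[...,2]<z1)&(c[...,0]>c[...,1]*2)
    P=W[m&(np.hypot(W[...,0]-x0,W[...,1]-y0)<rad)][:,:2]; print(nm,cv2.minAreaRect(P.astype(np.float32)))
# tilted view from side camera
E2,i=ex("side");ds=np.load("pics/side0.npy");cs=np.load("pics/side0c.npy").astype(int);Ws=cloud("side",ds)
print("side pts"); bars(Ws,[(450,-9.5)],cs.min(2)>110)
E
```

```text
normal [-0.497 -0.067  0.865] tilt deg 30.1 dir 7.7
 rect [111.1  34.5] 1.1 topcentre [430.9  47.6  87.1] centroid [432.6  48.2  88.1] 1177
normal [-0.499 -0.069  0.864] tilt deg 30.3 dir 7.8
 rect [111.9  34.6] 1.4 topcentre [441.1 -17.4  86.9] centroid [442.8 -16.9  87.9] 1174
bin ((445.49871826171875, -114.48564147949219), (103.51225280761719, 150.63494873046875), 83.02023315429688)
side pts
normal [-0.531  0.831  0.166] tilt deg 80.5 dir -57.4
 rect [83.8 26.6] 31.6 topcentre [443.  -31.8  76.4] centroid [438.3 -33.4  69.4] 333
```

```bash
cat > go.py <<'E'
import sys
from h import *
def rpy(yaw,tilt=0):
    "hand x toward robot; yaw of the bar's x (rad); tilt: fingers lean forward/up-slope"
    z=np.array([np.sin(tilt),0,-np.cos(tilt)]); x=np.array([-np.cos(tilt),0,-np.sin(tilt)])
    M=np.stack([x,np.cross(z,x),z],1); return (R.from_euler("z",yaw)*R.from_matrix(M)).as_euler("xyz")
if __name__=="__main__":
    v=[float(a) for a in sys.argv[1:]]
    print(*tool(v[:3],rpy(v[3],np.radians(v[4]))))
E
python3 go.py 236 400 300 0.155 0; python3 go.py 420 110 300 0.155 0
```

```text
[-40.9 -87.2 -95. ] [-0.001 -0.    -0.6  ]
[-331.8 -269.9  -94.8] [-0.001 -0.    -0.6  ]
```

Units first: shifts go in units of 5 mm and turns go in units of 0.25 rad. So -75 mm is -15, -70 mm is -14, -0.6 rad is -2.4.

```bash
python3 nudge.py '-2,-2,-9,0,0,-0.4 | -7,-6,-15,0,0,-0.88 | -14,-11,-19,0,0,-1.4 | -21,-17,-19,0,0,-1.88 | -28.4,-23,-19,0,0,-2.4' 56; python3 go.py 420 110 300 0.155 0
```

```text
clock: 0.6
eef_pos: [315.1, 331.3, 300.7]
eef_rot: [3.141, 0.001, -2.985]
wrist_force: [1.5, -0.6, 0.0]
finger_gap: 57.8
finger_force: 0.0
[ -69.  -235.     0.7] [0.    0.001 0.002]
```

```bash
python3 nudge.py '-2.8,-9.4,0,0,0,0 | -5.6,-18.8,0,0,0,0 | -8.4,-28.2,0,0,0,0 | -11.2,-37.6,0,0,0,0 | -13.8,-47,0,0,0,0'; python3 nudge.py '0,0,0,0,0,0 | 0,0,0,0,0,0'; python3 - <<'E'
from bars import *
T,i=ex("wrist");p,d=manip.camera("wrist");cv2.imwrite("pics/w1.png",p[...,::-1]);np.save("pics/w1c.npy",p);np.save("pics/w1.npy",d);np.save("pics/w1T.npy",T)
W=cloud("wrist",d,T);c=p.astype(int)
bars(W,[(431,47),(441,-17)],c.min(2)>140)
m=(W[...,2]>33)&(W[...,2]<47)&(np.hypot(W[...,0]-463,W[...,1]-167)<55)
n,l,s,_=cv2.connectedComponentsWithStats(m.astype(np.uint8))
for k in range(1,n):
    if s[k,4]>150: print("jaw",s[k],cv2.minAreaRect(W[l==k][:,:2].astype(np.float32)),np.median(W[l==k][:,2]))
E
```

```text
clock: 1.1
eef_pos: [418.8, 109.0, 300.4]
eef_rot: [3.142, -0.0, -2.99]
wrist_force: [0.3, -0.2, -0.1]
finger_gap: 56.0
finger_force: 0.0
clock: 1.3
eef_pos: [418.5, 110.3, 300.2]
eef_rot: [3.141, -0.001, -2.993]
wrist_force: [-0.0, 0.4, -0.7]
finger_gap: 56.2
finger_force: 0.0
normal [-0.504 -0.032  0.863] tilt deg 30.3 dir 3.6
 rect [110.   34.2] 4.8 topcentre [430.   50.2  86.6] centroid [432.   50.8  87.8] 3121
normal [-0.497 -0.081  0.864] tilt deg 30.3 dir 9.2
 rect [ 34.4 110.2] 89.9 topcentre [440.3 -14.7  86.6] centroid [442.2 -13.8  87.8] 3183
jaw [366 217  25  42 881] ((457.1270751953125, 192.5137481689453), (50.21560287475586, 26.173730850219727), 14.56825065612793) 40.0147515030057
jaw [328 221  24  42 847] ((468.9001770019531, 146.6118927001953), (50.45643997192383, 25.914865493774414), 14.0318603515625) 40.12719171080977
```

View pics/w1.png

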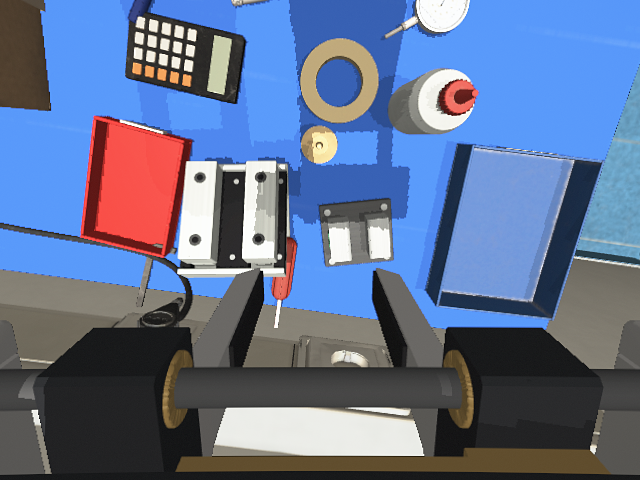

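The wrist view shows both bars at (200,212) and (260,210), the gauge jaws at (340,240) and (380,237), and the fingertips at about (257,272) and (380,272). The wrist and top cameras disagree by about 2.5 mm in y, so I'll calibrate the wrist camera on the fingers.

```bash
python3 - <<'E'
from h import *
d=np.load("pics/w1.npy"); i=manip.camera_info("wrist"); W=cloud("wrist",d,np.array(i["mount"]))
for z0 in (-50,-40,-30,-20,-10,-5,0,5):
    m=(W[...,2]>z0)&(W[...,2]<z0+(10 if z0<-5 else 5))&(abs(W[...,0])<20)
    for s in (1,-1):
        q=W[m&(s*W[...,1]>10)&(s*W[...,1]<70)]
        if len(q)>10: print(z0,s,len(q),np.round(np.percentile(q[:,1],[1,50,99]),1),"x",np.round(np.percentile(q[:,0],[1,99]),1))
E
```

```text
-50 1 556 [29.1 31.8 41.1] x [-8.1  9.8]
-50 -1 555 [-38.3 -29.  -26.4] x [-7.6  9.7]
-40 1 463 [29.1 31.6 40.8] x [-8.   9.6]
-40 -1 464 [-38.2 -28.9 -26.4] x [-8.   9.7]
-30 1 379 [29.1 31.8 40.8] x [-7.7  9.6]
-30 -1 383 [-38.1 -29.2 -26.4] x [-7.5  9.7]
-20 1 316 [29.1 31.7 40.8] x [-7.9  9.5]
-20 -1 321 [-38.2 -28.9 -26.5] x [-7.8  9.7]
-10 1 218 [29.1 30.3 39.9] x [-8.   9.4]
-10 -1 211 [-37.6 -27.9 -26.4] x [-8.1  9.4]
-5 1 83 [29.2 29.8 36. ] x [-7.9  9.3]
-5 -1 74 [-32.7 -27.2 -26.4] x [-7.7  9.3]
```

```bash
python3 go.py 395 43.5 150 0.155 30
```

```text
[ 33.1 -63.4 150.3] [-0.001 -0.524 -0.004]
```

Scaled: 150 mm is 30, 120 mm is 24, -0.524 rad is -2.096.

```bash
python3 nudge.py '1.6,-3.2,6,0,-0.48,0 | 3.2,-6.4,12,0,-0.96,0 | 4.8,-9.6,18,0,-1.44,0 | 6,-11.6,24,0,-1.84,0 | 6.6,-12.68,30,0,-2.096,-0.016'; python3 nudge.py '0,0,0,0,0,0 | 0,0,0,0,0,0'; python3 - <<'E'
from bars import *
T,i=ex("wrist");p,d=manip.camera("wrist");cv2.imwrite("pics/w2.png",p[...,::-1])
Wt=cloud("wrist",d,np.array(i["mount"]))
Wt[...,1]-=1.35
S=T@np.linalg.inv(i["mount"]); W=Wt@S[:3,:3].T+S[:3,3]
o=bars(W,[(431,47),(441,-17)],p.astype(int).min(2)>140)
from go import *
for c,n in o: print(tool(c-22*n,rpy(0.155,np.radians(30))), tool(c,rpy(.155,np.radians(30)))[0])
# bar A head in tool frame: width at mid
m=(abs(Wt[...,0])<60)
E
```

```text
clock: 1.85
eef_pos: [394.2, 43.9, 149.7]
eef_rot: [-3.139, 0.529, -2.984]
wrist_force: [1.1, 0.9, -0.1]
finger_gap: 55.9
finger_force: 0.0
clock: 2.05
eef_pos: [395.8, 44.2, 151.6]
eef_rot: [-3.141, 0.523, -2.985]
wrist_force: [0.3, 0.1, 0.6]
finger_gap: 56.2
finger_force: 0.0
normal [-0.495 -0.079  0.865] tilt deg 30.1 dir 9.0
 rect [ 34.  109.3] 90.0 topcentre [429.6  48.6  86.5] centroid [426.8  48.2  84.9] 7192
normal [-0.494 -0.076  0.866] tilt deg 30.0 dir 8.7
 rect [109.3  34.5] 0.4 topcentre [439.3 -16.3  86.3] centroid [431.5 -18.3  81.6] 6390
(array([ 4. , -0.7, 95.7]), array([0.   , 0.001, 0.002])) [ 4.  -0.8 73.7]
(array([  4.7, -66.4,  95.7]), array([0.   , 0.001, 0.002])) [  4.6 -66.4  73.7]
```

View pics/w2.png

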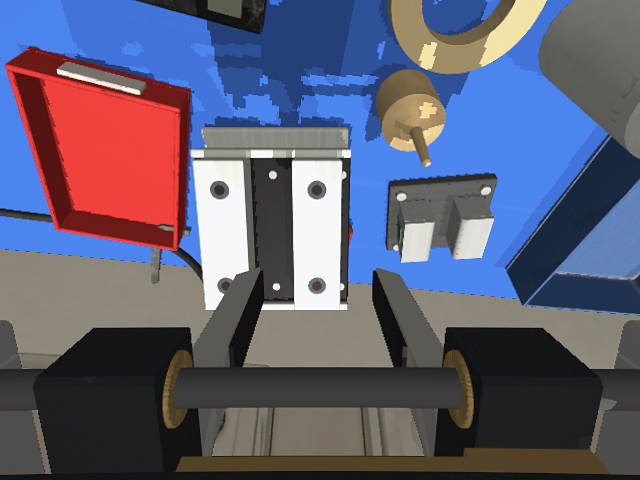

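The near bar sits between the fingers, at about (318,235), and its plane matches to under 1 mm. Descending.

```bash
python3 nudge.py '0.8,-0.14,7,0,0,0 | 0.8,-0.14,13,0,0,0 | 0.8,-0.14,17,0,0,0 | 0.8,-0.14,18.4,0,0,0 | 0.8,-0.14,19,0,0,0' 56; python3 nudge.py '0,0,0,0,0,0 | 0,0,0,0,0,0'; python3 nudge.py '0,0,0,0,0,0 | 0,0,0,0,0,0 | 0,0,0,0,0,0 | 0,0,0,0,0,0 | 0,0,0,0,0,0' 20 40
```

```text
clock: 2.6
eef_pos: [440.0, 50.1, 66.7]
eef_rot: [-3.141, 0.524, -2.985]
wrist_force: [0.7, -0.6, -0.2]
finger_gap: 56.2
finger_force: 0.0
clock: 2.8
eef_pos: [439.5, 49.5, 67.3]
eef_rot: [-3.14, 0.525, -2.985]
wrist_force: [-0.4, -0.5, -0.2]
finger_gap: 56.5
finger_force: 0.0
clock: 3.3
eef_pos: [439.1, 49.3, 66.5]
eef_rot: [-3.14, 0.525, -2.986]
wrist_force: [-4.8, 0.3, 7.2]
finger_gap: 33.7
finger_force: 40.0
```

Scaled: -40 mm is -8, -90 mm is -18.

```bash
python3 nudge.py '0,0,-1,0,0,0 | 0,0,-4,0,0,0 | 0,0,-8,0,0,0 | 0,0,-13,0,0,0 | 0,0,-18,0,0,0'; python3 nudge.py '0,0,0,0,0,0 | 0,0,0,0,0,0'; cat > gau.py <<'E'
from h import *
def look(name):
    T,i=ex("wrist");p,d=manip.camera("wrist");cv2.imwrite(f"pics/{name}.png",p[...,::-1])
    Wt=cloud("wrist",d,np.array(i["mount"])); Wt[...,1]-=1.35
    S=T@np.linalg.inv(i["mount"]); return p,Wt,Wt@S[:3,:3].T+S[:3,3]
def gauge(W):
    m=(W[...,2]>33)&(W[...,2]<47)&(np.hypot(W[...,0]-463,W[...,1]-168)<55)
    n,l,s,_=cv2.connectedComponentsWithStats(m.astype(np.uint8))
    for k in range(1,n):
        if s[k,4]>150: print("jaw",cv2.minAreaRect(W[l==k][:,:2].astype(np.float32)),np.median(W[l==k][:,2]))
def held(Wt):
    "head of the held bar in the tool frame: rect of points near its top face"
    m=(Wt[...,2]>-60)&(Wt[...,2]<5)&(abs(Wt[...,1])<15)&(abs(Wt[...,0])<75)
    q=Wt[m]; q=q[(q[:,0]>12)]
    z=np.median(q[:,2]); f=q[abs(q[:,2]-z)<4]
    A=np.polyfit(f[:,0],f[:,2],1); print("held: top z at x0",A[1],"slope x",A[0],"x max",np.percentile(f[:,0],99.5),"y slope",np.polyfit(f[:,1],f[:,2],1)[0],len(f))
E
python3 - <<'E'
from gau import *
p,Wt,W=look("w3"); gauge(W); held(Wt)
from go import *
T=np.load("pics/w1T.npy");i=manip.camera_info("wrist");Wt=cloud("wrist",np.load("pics/w1.npy"),np.array(i["mount"]));Wt[...,1]-=1.35
S=T@np.linalg.inv(i["mount"]);print("w1");gauge(Wt@S[:3,:3].T+S[:3,3])
print(tool([430,120,140],rpy(.245,0)))
E
```

```text
clock: 3.8
eef_pos: [393.2, 42.3, 144.3]
eef_rot: [-3.14, 0.522, -2.986]
wrist_force: [-0.1, 0.5, -3.3]
finger_gap: 33.4
finger_force: 40.0
clock: 4.0
eef_pos: [394.5, 42.4, 143.9]
eef_rot: [-3.14, 0.525, -2.986]
wrist_force: [0.0, -0.1, -3.2]
finger_gap: 33.5
finger_force: 40.0
jaw ((456.5972900390625, 191.35470581054688), (51.095741271972656, 26.244789123535156), 14.10694408416748) 40.08739359530675
jaw ((468.2720642089844, 144.68280029296875), (51.5606803894043, 26.045692443847656), 13.833147048950195) 40.16768091296758
held: top z at x0 -22.28057090456161 slope x 0.006110132834777745 x max 53.09455096167287 y slope -0.0028113085088479124 6316
w1
jaw ((457.3266906738281, 191.17857360839844), (50.21559524536133, 26.173725128173828), 14.568229675292969) 40.01413043513003
jaw ((469.0998229980469, 145.27674865722656), (50.456459045410156, 25.914880752563477), 14.03188705444336) 40.1265706429341
(array([-39.2,  71.1,  26.3]), array([-0.024,  0.523, -0.088]))
```

View pics/w3.png

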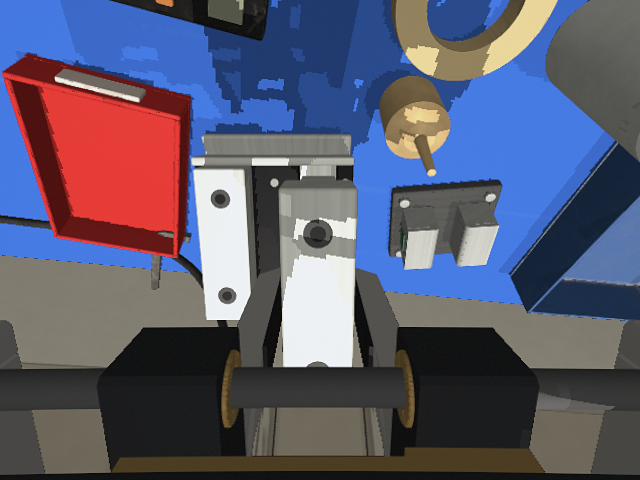

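The bar is held square and centred at (318,280), and the gauge is clear at (443,235). Next I'll level the bar and move it over the slot.

```bash
for a in "410 70 165" "435 115 155" "461 168 115"; do python3 go.py $a 0.244 0; done
```

```text
[-27.9  24.8  -9. ] [-0.024  0.523 -0.087]
[-50.3  65.4  15.4] [-0.024  0.523 -0.087]
[-59.7 113.8  67. ] [-0.024  0.523 -0.087]
```

```bash
python3 nudge.py '-1.6,0.8,-2.4,0,0.48,0 | -3.6,2,-3.2,-0.04,1,-0.08 | -5.6,5,-1.8,-0.08,1.52,-0.2 | -8,9,1,-0.096,1.92,-0.32 | -10,13,3,-0.096,2.092,-0.348'; python3 go.py 461 168 115 .244 0
```

```text
clock: 4.55
eef_pos: [435.9, 115.7, 153.7]
eef_rot: [-3.141, -0.006, -2.896]
wrist_force: [-0.3, 0.0, -3.4]
finger_gap: 33.3
finger_force: 40.0
[-37.3  44.6  38.5] [-0.    -0.006  0.002]
```

Scaled: 44.6 mm is 8.92, 38 mm is 7.6.

```bash
python3 nudge.py '-3,3.6,2.4,0,0,0 | -5.6,6.8,5.2,0,0,0 | -7.46,8.92,7.6,0,0,0 | -7.46,8.92,7.6,0,0,0 | -7.46,8.92,7.6,0,0,0'; python3 go.py 461 168 82 .244 0; python3 - <<'E'
from gau import *
p,Wt,W=look("w4"); held(Wt); gauge(W)
E
```

```text
clock: 5.05
eef_pos: [459.7, 166.7, 116.8]
eef_rot: [-3.141, -0.002, -2.897]
wrist_force: [0.3, -0.8, -2.7]
finger_gap: 33.9
finger_force: 40.0
[-1.6  1.  34.8] [-0.    -0.002  0.001]
held: top z at x0 -22.289282592149252 slope x 0.006778327173287804 x max 52.88319080970062 y slope -0.0028757322035400114 6296
jaw ((467.40740966796875, 135.87864685058594), (42.71030807495117, 8.133368492126465), 13.982123374938965) 40.03696863946964
jaw ((452.1773376464844, 198.2996368408203), (44.47089767456055, 10.589241027832031), 14.538996696472168) 40.03242951166799
```

Scaled: 40 mm is 8, -1 mm is -0.2.

```bash
python3 nudge.py '-0.2,0.12,3,0,0,0 | -0.2,0.12,6,0,0,0 | -0.2,0.12,8,0,0,0 | -0.2,0.12,8.6,0,0,0 | -0.2,0.12,8.6,0,0,0'; python3 nudge.py '0,0,0.3,0,0,0 | 0,0,0.6,0,0,0 | 0,0,0.9,0,0,0 | 0,0,1.2,0,0,0 | 0,0,1.2,0,0,0'
```

```text
clock: 5.6
eef_pos: [461.0, 167.4, 75.2]
eef_rot: [-3.141, 0.0, -2.898]
wrist_force: [0.8, -0.5, -3.3]
finger_gap: 33.6
finger_force: 40.0
clock: 6.1
eef_pos: [460.9, 167.6, 68.9]
eef_rot: [-3.141, 0.0, -2.897]
wrist_force: [0.3, -0.2, -3.0]
finger_gap: 33.7
finger_force: 40.0
```

```bash
python3 nudge.py '0,0,0.2,0,0,0 | 0,0,0.4,0,0,0 | 0,0,0.6,0,0,0 | 0,0,0.8,0,0,0 | 0,0,0.8,0,0,0';python3 nudge.py '0,0,0.16,0,0,0 | 0,0,0.32,0,0,0 | 0,0,0.48,0,0,0 | 0,0,0.48,0,0,0'
```

```text
clock: 6.6
eef_pos: [460.9, 167.6, 64.9]
eef_rot: [-3.141, 0.0, -2.897]
wrist_force: [-0.1, -0.5, -3.1]
finger_gap: 33.5
finger_force: 40.0
clock: 7.0
eef_pos: [460.9, 167.6, 62.6]
eef_rot: [-3.141, 0.0, -2.897]
wrist_force: [0.9, 0.1, -3.5]
finger_gap: 33.7
finger_force: 40.0
```

Scaled: 2 mm is 0.4, 1.4 mm is 0.28.

```bash
python3 nudge.py '0,0,0.14,0,0,0 | 0,0,0.28,0,0,0 | 0,0,0.4,0,0,0 | 0,0,0.4,0,0,0'
```

```text
clock: 7.4
eef_pos: [460.9, 167.6, 60.6]
eef_rot: [-3.141, 0.0, -2.897]
wrist_force: [0.5, -0.4, -2.6]
finger_gap: 33.7
finger_force: 40.0
```

Scaled: 3 mm is 0.6, 2.4 mm is 0.48.

```bash
python3 nudge.py '0,0,0.16,0,0,0 | 0,0,0.32,0,0,0 | 0,0,0.48,0,0,0 | 0,0,0.6,0,0,0 | 0,0,0.6,0,0,0'
```

```text
clock: 7.9
eef_pos: [461.0, 167.6, 57.6]
eef_rot: [-3.141, 0.0, -2.897]
wrist_force: [-0.2, 0.2, -3.6]
finger_gap: 33.6
finger_force: 40.0
```

It's going in, so this is the bar that fits. Continuing until it is home (TCP about 45.7).

Scaled: 8 mm is 1.6, 6 mm is 1.2.

```bash
python3 nudge.py '0,0,0.4,0,0,0 | 0,0,0.8,0,0,0 | 0,0,1.2,0,0,0 | 0,0,1.6,0,0,0 | 0,0,1.6,0,0,0'; python3 nudge.py '0,0,0.2,0,0,0 | 0,0,0.4,0,0,0 | 0,0,0.6,0,0,0 | 0,0,0.6,0,0,0'
```

```text
clock: 8.4
eef_pos: [460.8, 167.6, 49.4]
eef_rot: [-3.141, 0.0, -2.897]
wrist_force: [-0.4, 0.1, -3.0]
finger_gap: 33.7
finger_force: 40.0
clock: 8.8
eef_pos: [460.9, 167.6, 46.6]
eef_rot: [-3.141, 0.0, -2.897]
wrist_force: [1.3, 0.3, -4.2]
finger_gap: 34.0
finger_force: 40.0
```

Scaled: 1 mm is 0.2, 0.5 mm is 0.1.

```bash
python3 nudge.py '0,0,0.1,0,0,0 | 0,0,0.2,0,0,0 | 0,0,0.2,0,0,0'; python3 nudge.py '0,0,0.08,0,0,0 | 0,0,0.08,0,0,0'
```

```text
clock: 9.1
eef_pos: [461.1, 167.7, 46.1]
eef_rot: [-3.141, 0.001, -2.897]
wrist_force: [-2.0, -0.6, 3.1]
finger_gap: 33.6
finger_force: 40.0
clock: 9.3
eef_pos: [461.1, 167.7, 46.0]
eef_rot: [-3.141, 0.001, -2.897]
wrist_force: [-5.1, -1.5, 10.2]
finger_gap: 33.9
finger_force: 40.0
```

Home: about 13 N contact at TCP 46.0. Now lifting it out and moving to the tray.

Scaled: -30 mm is -6, -5 mm is -1.

```bash
python3 nudge.py '0,0,-1,0,0,0 | 0,0,-3,0,0,0 | 0,0,-6,0,0,0 | 0,0,-11,0,0,0 | 0,0,-16,0,0,0'; python3 go.py 430 349 125 0.03 0
```

```text
clock: 9.8
eef_pos: [460.8, 167.6, 126.6]
eef_rot: [-3.141, 0.0, -2.897]
wrist_force: [0.0, 0.1, -3.1]
finger_gap: 34.0
finger_force: 40.0
[-14.  183.5   1.5] [-0.     0.     0.214]
```

```bash
python3 nudge.py '-0.6,8,0,0,0,0.2 | -1.2,16,0,0,0,0.4 | -1.8,24,0,0,0,0.6 | -2.4,31,0,0,0,0.8 | -2.8,36.6,0,0,0,0.856'; python3 nudge.py '0,0,5,0,0,0 | 0,0,10,0,0,0 | 0,0,14,0,0,0 | 0,0,16.8,0,0,0 | 0,0,17.6,0,0,0'; python3 nudge.py '0,0,0.4,0,0,0 | 0,0,0.8,0,0,0 | 0,0,1.2,0,0,0 | 0,0,1.2,0,0,0'
```

```text
clock: 10.3
eef_pos: [429.7, 350.5, 125.8]
eef_rot: [3.141, 0.001, -3.112]
wrist_force: [0.3, 0.5, -3.1]
finger_gap: 33.7
finger_force: 40.0
clock: 10.8
eef_pos: [430.0, 348.2, 36.3]
eef_rot: [-3.14, -0.001, -3.111]
wrist_force: [0.1, -1.1, -3.3]
finger_gap: 33.8
finger_force: 40.0
clock: 11.2
eef_pos: [430.4, 348.6, 31.5]
eef_rot: [-3.142, 0.001, -3.111]
wrist_force: [-0.8, 0.7, -3.3]
finger_gap: 33.8
finger_force: 40.0
```

```bash
python3 nudge.py '0,0,0.2,0,0,0 | 0,0,0.4,0,0,0 | 0,0,0.6,0,0,0 | 0,0,0.6,0,0,0'; python3 nudge.py '0,0,0.12,0,0,0 | 0,0,0.24,0,0,0 | 0,0,0.24,0,0,0'
```

```text
clock: 11.6
eef_pos: [430.3, 348.5, 28.1]
eef_rot: [-3.141, 0.0, -3.111]
wrist_force: [-0.2, 0.0, -3.1]
finger_gap: 33.7
finger_force: 40.0
clock: 11.9
eef_pos: [430.4, 348.6, 27.1]
eef_rot: [-3.141, 0.001, -3.111]
wrist_force: [-0.2, 0.5, -1.9]
finger_gap: 33.6
finger_force: 40.0
```

Scaled: 0.5 mm is 0.1.

```bash
python3 nudge.py '0,0,0.1,0,0,0 | 0,0,0.1,0,0,0' - 10; python3 nudge.py '0,0,0,0,0,0 | 0,0,0,0,0,0 | 0,0,0,0,0,0 | 0,0,0,0,0,0' 56;  python3 nudge.py '0,0,-2,0,0,0 | 0,0,-7,0,0,0 | 0,0,-14,0,0,0 | 0,0,-22,0,0,0 | 0,0,-30,0,0,0'; python3 - <<'E'
from gau import *
p,Wt,W=look("w5")
m=(abs(W[...,0]-430)<80)&(abs(W[...,1]-349)<60)&(p.min(2)>140)
print(np.nanpercentile(W[m],[2,50,98],axis=0).round(1),cv2.minAreaRect(W[m][:,:2].astype(np.float32)))
E
python3 go.py 400 -20 190 0.155 30
```

```text
clock: 12.1
eef_pos: [430.4, 348.7, 27.0]
eef_rot: [3.142, 0.001, -3.111]
wrist_force: [-2.6, -0.7, 4.5]
finger_gap: 33.8
finger_force: 10.0
clock: 12.5
eef_pos: [430.3, 348.6, 26.5]
eef_rot: [-3.141, 0.001, -3.111]
wrist_force: [-0.2, -1.0, -0.7]
finger_gap: 56.2
finger_force: 0.0
clock: 13.0
eef_pos: [430.0, 348.4, 178.8]
eef_rot: [-3.141, 0.001, -3.111]
wrist_force: [0.3, -0.2, -0.4]
finger_gap: 56.2
finger_force: 0.0
[[378.7 332.3  47.4]
 [428.8 348.5  49.1]
 [484.6 364.9  50.6]] ((425.3703918457031, 338.2066955566406), (92.0672378540039, 161.07150268554688), 79.83667755126953)
[  43.  -368.6   -6.4] [-0.028 -0.514 -0.123]
```

View pics/w5.png

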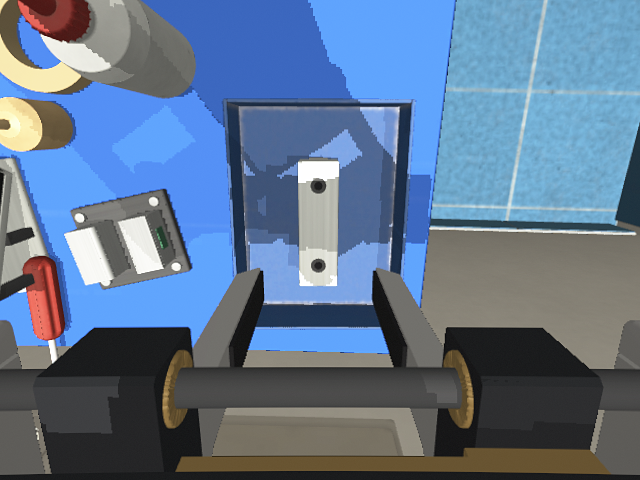

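The first bar stands upright in the blue tray at (318,222), with its top at 49 mm as expected. On to the second bar, staying level until past the bottle.

```bash
python3 go.py 430 90 240 .155 0; python3 nudge.py '-0.4,-9.6,-4,0,0,-0.12 | -0.8,-19.2,-8,0,0,-0.24 | -1.2,-28.8,-12,0,0,-0.36 | -1.6,-38.4,-12,0,0,-0.48 | -1.6,-48,-12,0,0,-0.492'; python3 go.py 390 -24 150 0.155 30
```

```text
[   9.3 -259.4  -55.5] [ 0.004  0.009 -0.125]
clock: 13.55
eef_pos: [445.3, 109.0, 237.9]
eef_rot: [-3.141, 0.003, -2.987]
wrist_force: [0.8, -0.5, 0.4]
finger_gap: 56.1
finger_force: 0.0
[  75.5 -122.8   87.7] [-0.    -0.521  0.   ]
```

```bash
python3 nudge.py '2,-7,2,0,-0.2,0 | 5,-14,5,0,-0.72,0 | 8,-20,10,0,-1.24,0 | 10.4,-23,14,0,-1.72,0 | 12.2,-24.54,17.6,0,-2.084,0'; python3 nudge.py '0,0,0,0,0,0 | 0,0,0,0,0,0';python3 - <<'E'
from gau import *
from bars import *
from go import *
p,Wt,W=look("w6")
for c,n in bars(W,[(440,-16)],p.astype(int).min(2)>140): print(tool(c-22*n,rpy(0.155,np.radians(30))))
E
```

```text
clock: 14.05
eef_pos: [402.9, -21.3, 148.4]
eef_rot: [-3.138, 0.527, -2.989]
wrist_force: [1.7, 0.2, 0.3]
finger_gap: 56.0
finger_force: 0.0
clock: 14.25
eef_pos: [404.2, -20.3, 149.5]
eef_rot: [-3.141, 0.522, -2.989]
wrist_force: [1.2, 0.5, 0.1]
finger_gap: 55.7
finger_force: 0.0
normal [-0.505 -0.078  0.86 ] tilt deg 30.7 dir 8.7
 rect [109.6  34. ] 0.2 topcentre [440.  -16.6  86.5] centroid [437.2 -17.   84.8] 7189
(array([ 0.8, -1.9, 94.6]), array([-0.002, -0.001, -0.001]))
```

Scaled: 93.5 mm is 18.7, 91 mm is 18.2.

```bash
python3 nudge.py '0.2,-0.36,7,0,0,0 | 0.2,-0.36,13,0,0,0 | 0.2,-0.36,17,0,0,0 | 0.2,-0.36,18.2,0,0,0 | 0.2,-0.36,18.7,0,0,0' 56; python3 nudge.py '0,0,0,0,0,0 | 0,0,0,0,0,0 | 0,0,0,0,0,0 | 0,0,0,0,0,0 | 0,0,0,0,0,0' 20 40; python3 nudge.py '0,0,-1,0,0,0 | 0,0,-4,0,0,0 | 0,0,-8,0,0,0 | 0,0,-13,0,0,0 | 0,0,-18,0,0,0';python3 nudge.py '0,0,0,0,0,0 | 0,0,0,0,0,0'; python3 - <<'E'
from gau import *
p,Wt,W=look("w7"); gauge(W); held(Wt)
E
for a in "420 40 175" "435 115 155" ; do python3 go.py $a 0.244 0; done
```

```text
clock: 14.8
eef_pos: [450.2, -14.1, 67.2]
eef_rot: [3.141, 0.521, -2.987]
wrist_force: [-0.1, -0.2, 0.4]
finger_gap: 56.0
finger_force: 0.0
clock: 15.3
eef_pos: [449.6, -14.8, 67.9]
eef_rot: [-3.141, 0.523, -2.988]
wrist_force: [-5.5, -0.4, 9.5]
finger_gap: 33.4
finger_force: 40.0
clock: 15.8
eef_pos: [403.8, -21.6, 145.5]
eef_rot: [-3.141, 0.52, -2.988]
wrist_force: [0.5, 0.1, -2.8]
finger_gap: 33.2
finger_force: 40.0
clock: 16.0
eef_pos: [405.1, -21.7, 145.0]
eef_rot: [-3.141, 0.522, -2.988]
wrist_force: [1.1, -0.2, -2.1]
finger_gap: 33.7
finger_force: 40.0
jaw ((456.6556701660156, 191.26649475097656), (52.004573822021484, 27.236801147460938), 14.471623420715332) 39.925010511996646
jaw ((468.81671142578125, 144.88519287109375), (52.048988342285156, 25.719804763793945), 14.40138053894043) 40.073739975008166
held: top z at x0 -21.258752885899273 slope x 0.00916770421455147 x max 54.082162359891406 y slope -0.001063267824033121 6415
[-36.3  58.5 -14.5] [-0.024  0.521 -0.089]
[-49.2 130.3  15.9] [-0.024  0.521 -0.089]
```

Scaled: 130 mm is 26, 92 mm is 18.4, 0.521 rad is 2.084.

```bash
python3 nudge.py '-1.6,1.6,-2.8,0,0.48,0 | -3.6,5.2,-4,-0.04,1,-0.08 | -6,11,-2.4,-0.08,1.52,-0.2 | -8.4,18.4,0.4,-0.096,1.92,-0.32 | -9.8,26,3,-0.096,2.084,-0.356'; python3 go.py 461 168 115 .244 0
```

```text
clock: 16.55
eef_pos: [435.7, 116.7, 154.7]
eef_rot: [-3.141, -0.005, -2.896]
wrist_force: [0.4, -0.8, -1.9]
finger_gap: 33.6
finger_force: 40.0
[-37.2  43.6  39.5] [-0.001 -0.005  0.002]
```

Scaled: 43.8 mm is 8.76, 38 mm is 7.6.

```bash
python3 nudge.py '-3,3.6,2.4,0,0,0 | -5.6,6.8,5.2,0,0,0 | -7.3,8.76,7.6,0,0,0 | -7.3,8.76,7.6,0,0,0 | -7.3,8.76,7.6,0,0,0'; python3 nudge.py '0,0,0,0,0,0'; python3 - <<'E'
from gau import *
from go import *
p,Wt,W=look("w8"); held(Wt); gauge(W); print(tool([461,167.7,75],rpy(.244)))
E
```

```text
clock: 17.05
eef_pos: [459.0, 165.9, 117.3]
eef_rot: [-3.142, -0.002, -2.896]
wrist_force: [0.1, -0.5, -2.5]
finger_gap: 33.7
finger_force: 40.0
clock: 17.15
eef_pos: [459.4, 165.5, 118.4]
eef_rot: [-3.141, 0.0, -2.897]
wrist_force: [0.3, -0.1, -2.0]
finger_gap: 33.6
finger_force: 40.0
held: top z at x0 -21.25254945511886 slope x 0.008655020136379627 x max 53.89666334329377 y slope -0.0009172148521531091 6346
jaw ((467.5935974121094, 135.38204956054688), (42.938053131103516, 7.123813152313232), 14.375433921813965) 40.08323521642885
jaw ((452.86236572265625, 197.85147094726562), (45.43479537963867, 11.743637084960938), 13.828408241271973) 40.04868271274981
(array([-2. ,  1.8, 43.7]), array([-0.   ,  0.001,  0.   ]))
```

Scaled: 43 mm is 8.6, 40 mm is 8.

```bash
python3 nudge.py '-0.4,0.36,3,0,0,0 | -0.4,0.36,6,0,0,0 | -0.4,0.36,8,0,0,0 | -0.4,0.36,8.6,0,0,0 | -0.4,0.36,8.6,0,0,0'; python3 nudge.py '0,0,0.3,0,0,0 | 0,0,0.6,0,0,0 | 0,0,0.9,0,0,0 | 0,0,1.2,0,0,0 | 0,0,1.2,0,0,0'; python3 nudge.py '0,0,0.16,0,0,0 | 0,0,0.32,0,0,0 | 0,0,0.4,0,0,0 | 0,0,0.4,0,0,0'
```

```text
clock: 17.7
eef_pos: [460.9, 167.9, 75.6]
eef_rot: [-3.141, 0.0, -2.897]
wrist_force: [-0.4, 0.4, -2.6]
finger_gap: 33.6
finger_force: 40.0
clock: 18.2
eef_pos: [460.8, 168.1, 69.3]
eef_rot: [-3.141, 0.0, -2.897]
wrist_force: [-0.7, -0.2, -1.9]
finger_gap: 33.4
finger_force: 40.0
clock: 18.6
eef_pos: [460.9, 168.1, 67.4]
eef_rot: [-3.141, 0.0, -2.897]
wrist_force: [-0.0, -0.0, -2.0]
finger_gap: 33.6
finger_force: 40.0
```

Units first: shifts go in units of 5 mm and turns go in units of 0.25 rad. So 2 mm is 0.4, 1.6 mm is 0.32.

```bash
python3 nudge.py '0,0,0.16,0,0,0 | 0,0,0.32,0,0,0 | 0,0,0.4,0,0,0 | 0,0,0.4,0,0,0'; python3 nudge.py '0,0,0.1,0,0,0 | 0,0,0.2,0,0,0 | 0,0,0.2,0,0,0'
```

```text
clock: 19.0
eef_pos: [460.9, 168.1, 65.4]
eef_rot: [-3.141, 0.0, -2.897]
wrist_force: [-0.0, -0.7, -2.1]
finger_gap: 33.6
finger_force: 40.0
clock: 19.3
eef_pos: [460.9, 168.1, 64.4]
eef_rot: [-3.141, 0.0, -2.897]
wrist_force: [0.1, 0.2, -2.4]
finger_gap: 33.5
finger_force: 40.0
```

Scaled: 0.8 mm is 0.16, 0.4 mm is 0.08.

```bash
python3 nudge.py '0,0,0.08,0,0,0 | 0,0,0.16,0,0,0 | 0,0,0.16,0,0,0'
```

```text
clock: 19.6
eef_pos: [461.0, 168.2, 64.0]
eef_rot: [-3.142, 0.001, -2.897]
wrist_force: [-1.5, -0.1, 4.6]
finger_gap: 33.9
finger_force: 40.0
```

Scaled: 0.6 mm is 0.12, 0.4 mm is 0.08.

```bash
python3 nudge.py '0,0,0.08,0,0,0 | 0,0,0.12,0,0,0 | 0,0,0.12,0,0,0'
```

```text
clock: 19.9
eef_pos: [461.2, 168.3, 63.8]
eef_rot: [-3.142, 0.001, -2.897]
wrist_force: [-3.7, -0.7, 11.4]
finger_gap: 33.5
finger_force: 40.0
```

It rests on the jaws at TCP 63.8, where 63.7 was predicted, with about 13 N of contact. This bar does not go, so I'm lifting it and carrying it high over the rack to the bin.

Scaled: -115 mm is -23, -95 mm is -19.

```bash
python3 nudge.py '0,0,-2,0,0,0 | 0,0,-7,0,0,0 | 0,0,-13,0,0,0 | 0,0,-19,0,0,0 | 0,0,-23,0,0,0'; python3 go.py 444 -113.3 178 -0.12 0
```

```text
clock: 20.4
eef_pos: [461.2, 168.2, 180.4]
eef_rot: [-3.141, 0.002, -2.897]
wrist_force: [0.3, -0.2, -2.3]
finger_gap: 34.1
finger_force: 40.0
[  84.8 -269.     2.3] [0.    0.002 0.365]
```

Scaled: -222 mm is -44.4, -180 mm is -36, 0.24 rad is 0.96.

```bash
python3 nudge.py '3,-9,0,0,0,0.24 | 5.8,-18,0,0,0,0.48 | 8.6,-27,0,0,0,0.72 | 11.4,-36,0,0,0,0.96 | 14,-44.4,0,0,0,1.2'; python3 go.py 444 -113.3 178 -0.12 0
```

```text
clock: 20.9
eef_pos: [446.2, -66.1, 178.5]
eef_rot: [-3.141, 0.001, 3.084]
wrist_force: [0.6, -0.6, -2.8]
finger_gap: 34.2
finger_force: 40.0
[ -0.6 -47.2   0.5] [-0.     0.001  0.062]
```

```bash
python3 nudge.py '0,-5,0,0,0,0.12 | -0.12,-9.2,0,0,0,0.248 | -0.12,-9.2,0,0,0,0.248 | -0.12,-9.2,0,0,0,0.248'; python3 - <<'E'
from gau import *
from go import *
p,Wt,W=look("w9"); c=p.astype(int)
m=(W[...,2]>25)&(W[...,2]<35)&(c[...,0]>c[...,1]*2)&(np.hypot(W[...,0]-445,W[...,1]+113)<110)
r=cv2.minAreaRect(W[m][:,:2].astype(np.float32)); print(r)
print(tool([444,-113.3,40],rpy(-.12)))
E
```

```text
clock: 21.3
eef_pos: [444.6, -110.1, 178.2]
eef_rot: [3.141, 0.0, 3.024]
wrist_force: [-0.4, 0.1, -3.3]
finger_gap: 33.9
finger_force: 40.0
((432.8954162597656, -112.57063293457031), (103.76007843017578, 126.66969299316406), 83.10787963867188)
(array([  0.3,  -3.7, 138.2]), array([0.   , 0.   , 0.003]))
```

View pics/w9.png

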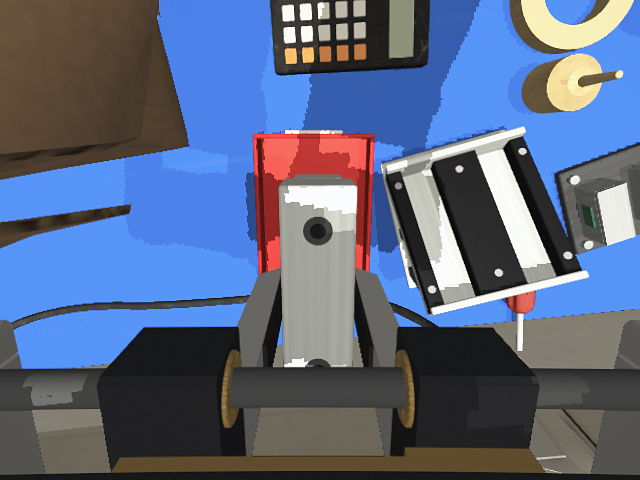

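The bar at (318,280) is aligned over the red bin, which spans columns 253–373. Lowering.

```bash
python3 nudge.py '0,-0.4,7,0,0,0 | 0,-0.7,14,0,0,0 | 0,-0.7,21,0,0,0 | 0,-0.7,26,0,0,0 | 0,-0.7,27.6,0,0,0'; python3 nudge.py '0,0,0.4,0,0,0 | 0,0,0.8,0,0,0 | 0,0,1.2,0,0,0 | 0,0,1.4,0,0,0 | 0,0,1.4,0,0,0'
```

```text
clock: 21.85
eef_pos: [443.3, -112.4, 38.0]
eef_rot: [3.141, -0.003, 3.026]
wrist_force: [-0.0, 0.4, -2.2]
finger_gap: 33.8
finger_force: 40.0
clock: 22.35
eef_pos: [444.6, -113.8, 33.5]
eef_rot: [-3.141, 0.001, 3.024]
wrist_force: [-0.6, -0.1, -2.2]
finger_gap: 33.7
finger_force: 40.0
```

Scaled: 4 mm is 0.8, 3 mm is 0.6.

```bash
python3 nudge.py '0,0,0.2,0,0,0 | 0,0,0.4,0,0,0 | 0,0,0.6,0,0,0 | 0,0,0.8,0,0,0 | 0,0,0.8,0,0,0'; python3 nudge.py '0,0,0.1,0,0,0 | 0,0,0.2,0,0,0 | 0,0,0.2,0,0,0'
```

```text
clock: 22.85
eef_pos: [444.4, -113.7, 29.1]
eef_rot: [-3.142, 0.0, 3.024]
wrist_force: [-0.9, -0.2, -2.0]
finger_gap: 33.9
finger_force: 40.0
clock: 23.15
eef_pos: [444.5, -113.7, 29.0]
eef_rot: [-3.141, 0.001, 3.024]
wrist_force: [-6.9, 1.4, 15.6]
finger_gap: 33.5
finger_force: 40.0
```

Touchdown. Now I'll release, retreat and check.

```bash
python3 nudge.py '0,0,-0.1,0,0,0 | 0,0,-0.1,0,0,0' - 10; python3 nudge.py '0,0,0,0,0,0 | 0,0,0,0,0,0 | 0,0,0,0,0,0 | 0,0,0,0,0,0' 54; python3 nudge.py '0,0,-2,0,0,0 | 0,0,-8,0,0,0 | 0,0,-16,0,0,0 | 0,0,-24,0,0,0 | 0,0,-32,0,0,0'; python3 nudge.py '0,0,0,0,0,0 | 0,0,0,0,0,0 | 0,0,0,0,0,0'; python3 - <<'E'
from gau import *
p,Wt,W=look("w10")
m=(abs(W[...,0]-444)<60)&(abs(W[...,1]+113)<30)&(p.min(2)>110)
print(np.nanpercentile(W[m],[2,50,98],axis=0).round(1))
b=np.zeros((480,640,3),np.uint8)
t,d=manip.camera("top"); W=cloud("top",d)
for nm,x,y,z in [("pot",358,101,15),("bottle",300,209,60)]:
    q=W[(np.hypot(W[...,0]-x,W[...,1]-y)<50)&(W[...,2]>z)]
    print(nm,cv2.minAreaRect(q[:,:2].astype(np.float32)))
cv2.imwrite("pics/end.png",np.vstack([p[...,::-1][:300],t[...,::-1][140:440]]))
E
```

```text
clock: 23.35
eef_pos: [444.6, -113.7, 29.0]
eef_rot: [-3.141, 0.001, 3.024]
wrist_force: [-2.4, 1.4, 7.0]
finger_gap: 33.7
finger_force: 10.0
clock: 23.75
eef_pos: [444.4, -113.7, 28.5]
eef_rot: [-3.142, 0.0, 3.024]
wrist_force: [0.8, 0.2, 0.1]
finger_gap: 54.2
finger_force: 0.0
clock: 24.25
eef_pos: [444.0, -113.5, 191.0]
eef_rot: [-3.141, 0.001, 3.024]
wrist_force: [-0.3, 0.2, -0.8]
finger_gap: 54.2
finger_force: 0.0
clock: 24.55
eef_pos: [443.8, -113.5, 187.7]
eef_rot: [3.141, -0.001, 3.024]
wrist_force: [0.5, -0.5, 0.1]
finger_gap: 54.0
finger_force: 0.0
[[ 392.1 -132.8   48.5]
 [ 442.7 -113.7   50.1]
 [ 497.5  -94.6   51.6]]
pot ((354.8453674316406, 99.14692687988281), (57.53865432739258, 92.12493896484375), 76.43476867675781)
bottle ((299.8566589355469, 208.15892028808594), (58.406681060791016, 60.751731872558594), 47.35612487792969)
```

View pics/end.png

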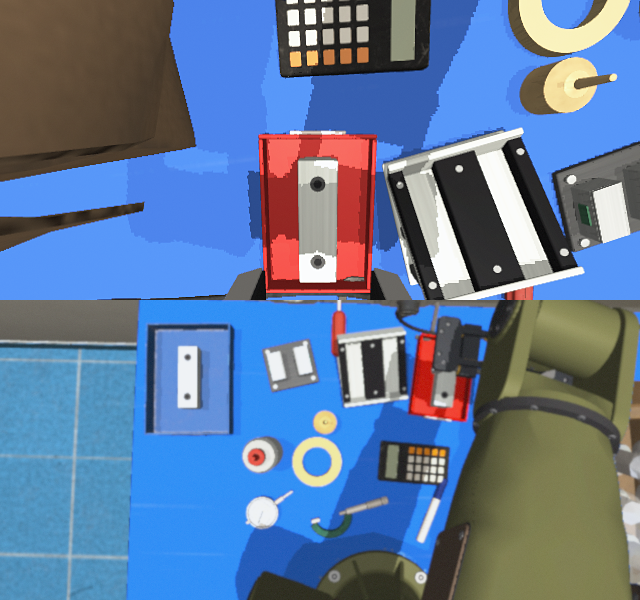

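The end views show one bar upright in the red bin, at (318,218), and the other in the blue tray, at (188,377). The rack is empty, and the bottle and pot are in place.

```bash
python3 -c "
from cell import manip
print(manip.sign_off())"
```

```text
the job is handed in; nothing more can be done
None
```

The job is done and handed in at about 25 s: the bar nearer the gauge went fully home and stands in the blue tray, the other rested on the jaws at about 13 N and stands in the red bin, and the bottle and oil pot were left where they were.

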